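# Open the descaler's safety cap one-handed

## Robot

A 6-joint arm with a two-finger parallel gripper is mounted at the origin on a cart in front of the work surface, level with it; the furniture and walls round the work are solid. World frame = base frame: x ahead of the robot, y to its left, z up, the work surface at z = 0. Lengths are in m, angles in rad, forces in N, time in s.
With the tool pointing down it reaches from about 0.425 to 0.95 m from the base axis. Payload 3.5 kg.
Tool frame: the origin (TCP) lies on the centre line of the jaws, within the pads' length; the fingertips stand 11 mm ahead of it and the grasp point (between the pads) lies 8 mm behind it; z points along the fingers, y is the line along which they close (so a half turn about z gives the same grasp; the last joint's range is limited). The gripper opens to 85 mm and grips with 20 to 120 N. Pads are 22 mm wide; open, the fingers measure 114 mm over their backs; the gripper's body (76 mm by 85 mm) begins 54 mm behind the grasp point. The pads swing forward as they close: fully open they stand 13 mm farther back than shut.
Start: joints at [-1.319, 0.286, 1.577, -0, 1.279, -0.15], TCP at [0.264, -0.621, 0.242] pointing down, gripper open.
Joint ranges: [-2.77, 2.77], [-0.9, 2.22], [0.21, 2.48], [-1.53, 4.67], [0.24, 2.81], [-2.84, 2.84]. Speed limits (rad/s): [2.79, 2.79, 3.14, 3.14, 3.14, 3.14].

## Interface

Orientations are given as a rotation vector (axis times angle).
In Python, from plant import manip gives the robot as it stands.
- The arm moves only by the tool servo_tool, never from a script. Its argument "commands" is a list of rows, each a list of 2 entries, a list of its own where there are three numbers: the shift along the tool's x, y, z in m, then the turn about the tool's z in degrees. In form: [[[dx, dy, dz], turn], ...]. A call has 1 to 12 rows; each row shifts and turns the commanded pose from where the row before left it, along the tool's axes as they then stand; what a row does not reach is not made up. A row lasts 1/12 s, in which the tool goes at most 41.7 mm and 7.16 degrees, less where a joint would pass 70% of its speed; a pose out of reach is approached as far as the arm can. A call is refused whole if a number of a shift passes 0.0417 or a number of a turn 7.16, either way. A call with a gripper value outside its range is refused whole. "gripper" is the finger opening in m, from 0 to 0.0854, set as the call begins (left out, the last holds). The fingers move at their own pace and stop on an object; the grip force is fixed at half the most. Time passes only in rows, so rows that do not move let the fingers close. It gives the time, the measured TCP pose, the force, the opening and the grip force at its end, in the units of the state.
- manip.get_state(): the state, without advancing time (a new reading comes with each control period).
- manip.camera(name): name is "side" or "top"; returns (picture, depth): 480x640x3 uint8, red, green, blue; 480x640 float32, m along the optical axis (not along the pixel's ray), 0 where there is no reading.
- manip.camera_params(name): a dict with "fx", "fy", "cx", "cy" (pixels), "k1" (the pictures are not rectified: a ray, as slopes to the right and down, at radius r is drawn at 1 + k1 r^2 times it, then the intrinsics apply), "R" (3x3) and "t" (3): a world point X has camera coordinates R X + t. Camera axes: x right, y down, z forward; pixel columns grow to the right and rows downward; lengths in m; the calibration is good to about 2 mm. A picture is of the moment at which its call begins. camera_params takes no time and is no camera call.
- manip.hand_in(): hands the job in; it is judged then, once.
Trained networks look in the newest picture that a camera, given by its name, has taken for a name from the list of things; names that differ only in an ending like _2 or _b are one class to them, and where a whole thing is asked for, a point or a joint stands for the part that bears it (a point fixed in the world has none). Each returns a list of dicts, best first, with "confidence" (0 to 1); they miss things now and then, are a little off and sometimes report something else, mostly with a low value. They report only what shows in the picture. A call takes as long as a camera call.
- manip.spot_in(thing, camera): "xy" ([column, row] in pixels, amid what is visible of it).
- manip.silhouettes(thing, camera): "region" (480x640 bool, what is visible of it) and "xy" ([column, row] in pixels, amid what is visible of it).
The state is a dict: "time_s": time; "joint_pos": joint angles; "joint_velocities": joint speeds; "joint_efforts": joint torques, N m; "eef_pos": TCP position; "ee_rot": TCP orientation; "wrist_force": force on the tool from outside, world axes, zero at the start; "moment": the same for the moment, N m; "grip_width": finger opening in m; "gripper_force": force on a finger pad.
Only numpy, scipy, OpenCV 4.12 (cv2) and the standard library are available. Lean on these libraries where they do the work, as an engineer would, in place of code of your own. Each camera call takes 0.05 s, during which the arm holds its last target. There are 200 camera calls.

## Task

The kettle is due for descaling: carry the square white tablet bottle upright to the bottle holder and press it down into it until the sprung seat is fully home and both catches hold its foot, so that it can neither turn nor lift. Then press its red push-and-turn safety cap down, twist it anticlockwise until it comes free and lift it straight off. The cap is dusty with descaler inside, so do not lay it down: finish while still holding it, level and still, about a hand's breadth (4 to 12 cm) above the open mouth, with the bottle left caught in the holder and the mug, dark bowl and tea tin left where they stand.

Things in the scene. Friction and masses are not known exactly. Their poses are not given: they have to be found in the camera images.
- bottle: Loose square white plastic tablet bottle with teal and orange label bands, 0.17 kg, upright on the worktop, cap locked on; 130 mm tall with cap. Origin: centre of its underside, z up, x and y square to its four alike sides. Foot 62 x 62 mm, 0 to 22 mm up (lowest 5 mm: 56); label panel 52 x 52 mm, 22 to 64 mm up; shoulder 56 x 56 mm, 64 to 78 mm up; neck 34 mm in diameter.
- mouth (a point): Centre of the bottle's mouth (rim of the round neck), on its axis, 116 mm above its underside.
- cap: Loose red ribbed push-and-turn cap, 51 mm in diameter, 37 mm tall, 0.05 kg. Origin: centre of its lower edge, z up; locked, its x axis is parallel to the bottle's and its lower edge is 92.7 mm above the bottle's underside. Three lugs inside it lock in notches of the neck: not pressed, it neither turns nor lifts, so the bottle can be carried by it. Grip round its side from above.
- cap_top (a point): Centre of the cap's top face, 37 mm above the cap's lower edge. Pressed down 4.5 mm or more and turned anticlockwise seen from above (+z, relative to the bottle), the lugs pass a tooth at about 35 degrees; at 40 to 80 degrees (best 60) the cap lifts straight off; a stop ends the turn at 85 degrees.
- liner (a joint): Sprung liner disc inside the cap that pushes the cap up off the neck: metres the cap is pressed down, 0 = up, 0.0065 = pressed as far as it goes. 5 N begin to move it, 9.5 N press it fully.
- holder: Light grey one-handed bottle holder, screwed down by its dark 128 x 168 x 6 mm foot plate. Origin: centre of its underside, z up. Square well 65 x 65 mm, sides along the holder's x and y, flared to about 75 mm at its mouth 50 mm up. The bottle goes in in any of its four square orientations with 1.5 mm play a side.
- well (a point): Centre of the well's mouth, on its axis, 50 mm above the holder's underside.
- seat (a joint): Black rubber-topped sprung seat at the bottom of the well: metres pushed down, 0 = up (top 20 mm above the worktop), 0.008 = fully home (top at 12 mm). Spring 3 N up, 7 N home. With the catches, about 8 to 12 N on the cap push the bottle fully home; let go, the caught bottle rests at about 0.006.
- catch_left (a joint): Orange sprung catch at the well's +y side: metres pushed outward, 0 = out over the well by 5 mm. Sloped above, flat below, 36 to 48 mm above the worktop; knob out to 75 mm from the well's axis. The foot pushed down moves both catches aside (3 to 6 N more than the bottle's weight) and they snap over its upper edge once its underside is less than about 14 mm above the worktop.
- catch_right (a joint): The same catch at the well's -y side, mirrored.
- mug: White mug, 83 mm wide and 86 mm tall, handle to one side; bystander. Origin: centre of its underside.
- dark_bowl: Small dark bowl, 53 mm wide and 26 mm tall; bystander. Origin: centre of its underside.
- tea_tin: Square green tin, 70 x 70 x 108 mm; bystander. Origin: centre of its underside.

How it is judged:
On the way, in this order (a step that is already met when the one before it is completed fails the run):
1. the bottle is pressed down in the holder until the sprung seat is fully home (at least 7.2 of its 8 mm), upright and in the well (value of joint seat above 0.0072 m and horizontal distance between bottle and holder below 0.006 m and angle between bottle's own z axis and vertical below 0.08 rad), for 0.1 s.
2. with the bottle caught in the holder, the cap is turned past its safety tooth (more than 0.6 rad) while still down on the neck (angle between the x axis of cap and the x axis of bottle, either way round above 0.6 rad and z of cap in the frame of bottle below 0.096 m and horizontal distance between cap and bottle below 0.006 m and value of joint seat above 0.0045 m and horizontal distance between bottle and holder below 0.006 m), for 0.05 s.
At the end, for the whole second after the job is handed in: Cap held by the gripper, still, level within 0.2 rad, lower edge 30 to 130 mm above the mouth and within 25 mm of its axis, touching neither bottle nor holder; bottle upright, not touched by the arm, caught in the holder (seat at least 4.5 mm down, underside under 16.5 mm high) (z of cap in the frame of mouth between 0.03 and 0.13 m and horizontal distance between cap and mouth below 0.025 m and angle between cap's own z axis and vertical below 0.2 rad and linear speed of cap below 0.03 m/s and contact force between the fingers and cap above 1 N and contact force between each of cap, the arm and bottle below 0.1 N and contact force between cap and holder below 0.1 N and value of joint seat above 0.0045 m and horizontal distance between bottle and holder below 0.006 m and angle between bottle's own z axis and vertical below 0.08 rad and z of bottle in the frame of holder below 0.0165 m); the arm keeps its last pose, push and grip.
It fails at once if the bottle is tipped over (more than 0.5 rad) (angle between bottle's own z axis and vertical above 0.5 rad).
It fails at once if mug, dark bowl or tea tin is moved more than 25 mm (distance of any of mug, dark_bowl, tea_tin from where it was at the start of the episode above 0.025 m).
It also fails if it takes over 45 s, if anything falls off the work surface, if the arm or the gripper's body presses on something with over 40 N, if the wrist force passes 120 N, or if a joint passes its speed limit or range.

## Working session

There is one attempt and no reset: what is moved stays moved. The work goes in short steps, Python scripts to look and compute and a tool call to move; the robot and the scene stay as the last step left them, time stands still between calls to the robot, and variables do not carry over. Pictures are saved under pics/ and viewed, at most 10 in all, crops included, and the job is handed in when it is done.

Besides the shell and the picture viewer there is one more tool, called after "Call:" in YAML: its name, and indented under it one key for each argument. servo_tool: Moves the arm, as the interface text tells. Its arguments: {"type":"object","properties":{"commands":{"type":"array","items":{"type":"array"}},"gripper":{"type":"number"}},"required":["commands"]}

```bash
mkdir -p pics; cat > h.py <<'E'
import numpy as np, cv2
from plant import manip
def world(cam,d,mask):
    p=manip.camera_params(cam);v,u=np.nonzero(mask&(d>0));z=d[v,u]
    K=np.array([[p['fx'],0,p['cx']],[0,p['fy'],p['cy']],[0,0,1.]])
    n=cv2.undistortPoints(np.stack([u,v],1).astype(float)[:,None],K,np.array([p['k1'],0,0,0.]))[:,0]
    X=np.c_[n,np.ones(len(n))]*z[:,None]
    return (X-np.array(p['t']))@np.array(p['R'])
E
python3 - <<'E'
from h import *
s=manip.get_state();print(s['eef_pos'],s['ee_rot'],s['time_s'])
ims=[]
for c in('top','side'):
    im,d=manip.camera(c);np.savez(f'{c}0.npz',im=im,d=d);cv2.imwrite(f'pics/{c}0.png',im[:,:,::-1])
    p=manip.camera_params(c);print(c,-np.array(p['R']).T@p['t'],np.array(p['R'])[2])
    for t in('bottle','cap','holder','seat','catch_left','catch_right','mug','dark_bowl','tea_tin'):
        for r in manip.silhouettes(t,c)[:2]:
            X=world(c,d,r['region'])
            print(t,round(r['confidence'],2),np.round(r['xy']),len(X), *(np.round(np.percentile(X,[2,50,98],axis=0),3).tolist() if len(X) else []))
            np.save(f'{c}_{t}.npy',X) if r['confidence']>.5 else 0
print(manip.get_state()['time_s'])
E
```

```text
[ 0.26384483 -0.62060854  0.24091328] [-3.07607376e+00 -6.26428890e-01  1.46007495e-04] 0.0
top [0.41406069 0.28453417 0.95328807] [ 0.17872788 -0.02439163 -0.98359615]
bottle 0.7 [303. 310.] 500 [0.458, 0.249, -0.0] [0.472, 0.286, 0.073] [0.51, 0.316, 0.1]
cap 0.95 [308. 288.] 900 [0.471, 0.261, 0.114] [0.493, 0.284, 0.129] [0.515, 0.306, 0.132]
cap 0.25 [439. 299.] 150 [0.475, 0.026, 0.036] [0.488, 0.065, 0.044] [0.497, 0.071, 0.051]
holder 0.83 [413. 308.] 7119 [0.419, 0.02, 0.002] [0.479, 0.104, 0.008] [0.543, 0.181, 0.051]
seat 0.67 [441. 299.] 109 [0.479, 0.026, 0.038] [0.489, 0.066, 0.045] [0.497, 0.071, 0.051]
seat 0.65 [417. 307.] 1123 [0.454, 0.071, 0.016] [0.482, 0.098, 0.02] [0.511, 0.127, 0.024]
catch_right 0.58 [441. 299.] 136 [0.477, 0.026, 0.037] [0.488, 0.065, 0.045] [0.497, 0.071, 0.051]
mug 0.58 [354. 194.] 2281 [0.617, 0.165, 0.022] [0.664, 0.202, 0.034] [0.695, 0.263, 0.086]
tea_tin 0.91 [189. 212.] 2595 [0.59, 0.439, 0.012] [0.619, 0.47, 0.107] [0.66, 0.508, 0.111]
tea_tin 0.72 [442. 301.] 181 [0.474, 0.026, 0.007] [0.487, 0.064, 0.044] [0.497, 0.071, 0.051]
sid
[... 226 characters left out ...]
0.297, 0.128] [0.519, 0.309, 0.132]
holder 0.82 [370. 226.] 3048 [0.418, 0.028, 0.004] [0.471, 0.103, 0.021] [0.545, 0.178, 0.052]
holder 0.36 [366. 218.] 250 [0.456, 0.069, 0.018] [0.485, 0.085, 0.021] [0.511, 0.105, 0.024]
seat 0.57 [365. 217.] 233 [0.457, 0.07, 0.018] [0.483, 0.085, 0.021] [0.509, 0.131, 0.049]
catch_right 0.4 [365. 203.] 51 [0.475, 0.065, 0.038] [0.485, 0.069, 0.043] [0.495, 0.073, 0.048]
mug 0.81 [266. 240.] 2213 [0.619, 0.161, 0.011] [0.658, 0.225, 0.059] [0.694, 0.271, 0.086]
dark_bowl 0.55 [292. 216.] 244 [0.616, 0.072, 0.006] [0.632, 0.081, 0.017] [0.654, 0.122, 0.027]
tea_tin 0.93 [257. 357.] 3935 [0.592, 0.445, 0.003] [0.625, 0.504, 0.099] [0.662, 0.514, 0.11]
1.0
```

View pics/top0.png

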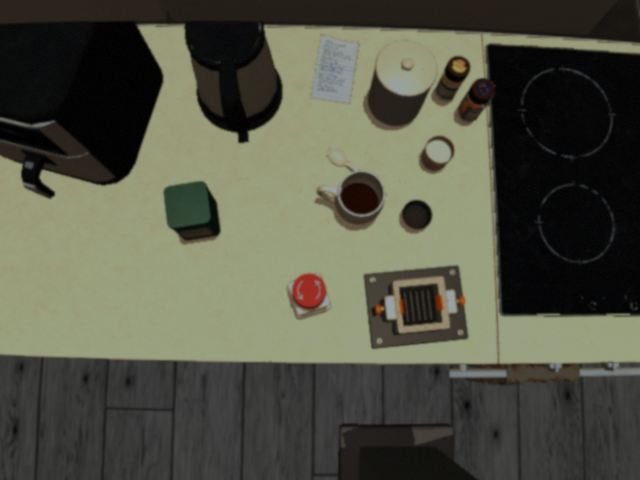

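View pics/side0.png

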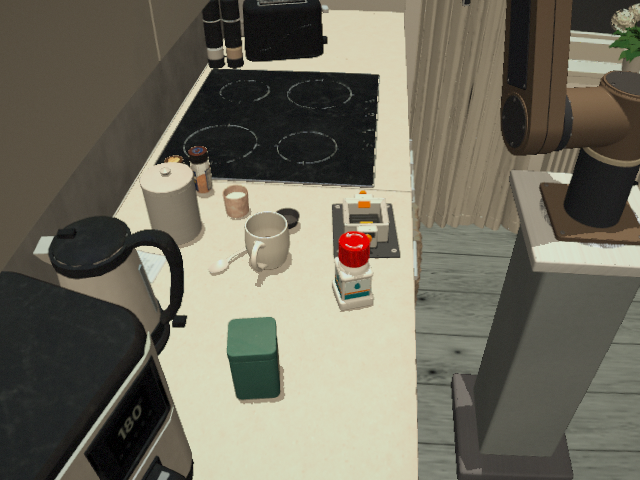

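The top view shows the red cap at (308,290) on the bottle, the holder at (416,306), slightly rotated, the mug at (358,195), the bowl at (416,214) and the tin at (190,210). The side view agrees. Next come the yaws and centres.

```bash
python3 - <<'E'
from h import *
def rect(P):
    r=cv2.minAreaRect((P[:,:2]*1000).astype(np.float32));return np.round(r[0],1),np.round(r[1],1),round(((r[2]+45)%90)-45,1)
for c in('top','side'):
    H=np.load(f'{c}_holder.npy');B=np.load(f'{c}_bottle.npy');C=np.load(f'{c}_cap.npy')
    S=np.load(f'{c}_seat.npy')
    pl=H[(H[:,2]<.011)&(H[:,2]>.002)];print(c,'plate',len(pl),rect(pl))
    rim=H[(H[:,2]>.0475)&(H[:,2]<.053)];print('rim',len(rim),rect(rim))
    print('seat',rect(S[(S[:,2]>.014)&(S[:,2]<.026)]))
    t=C[C[:,2]>.126];print('cap',len(t),cv2.minEnclosingCircle((t[:,:2]*1000).astype(np.float32)),t.mean(0))
    for lo,hi in((.012,.03),(.07,.082),(.01,.09)):
        f=B[(B[:,2]>lo)&(B[:,2]<hi)]
        if len(f)>5: print('bottle',lo,len(f),rect(f))
# wider: all points near the cap
P=[]
for c in('top','side'):
    z=np.load(f'{c}0.npz');P.append(world(c,z['d'],np.ones((480,640),bool)))
P=np.concatenate(P);q=P[(abs(P[:,0]-.493)<.07)&(abs(P[:,1]-.284)<.07)]
for lo,hi in((.008,.024),(.062,.08),(.008,.09)):
    print('all',lo,rect(q[(q[:,2]>lo)&(q[:,2]<hi)]))
q=P[(abs(P[:,0]-.482)<.09)&(abs(P[:,1]-.1)<.11)]
print('allplate',rect(q[(q[:,2]>.004)&(q[:,2]<.011)]))
for c in('top','side'):
    z=np.load(f'{c}0.npz');im=z['im'];v,u=(250,210) if c=='side' else (255,350)
im=np.load('top0.npz')['im'][255:360,270:480,::-1];im2=np.load('side0.npz')['im'][185:315,315:415,::-1]
a=cv2.resize(im,None,fx=3,fy=3,interpolation=2);b=cv2.resize(im2,None,fx=3,fy=3,interpolation=2)[:,:]
cv2.imwrite('pics/crop.png',np.vstack([np.clip(a*1.6,0,255).astype(np.uint8),]))
E
```

```text
top plate 3745 (array([480.9,  99.2]), array([127.8, 169. ]), 6.0)
rim 1000 (array([481.2, 100.1]), array([ 85.6, 143.2]), 6.2)
seat (array([482.1,  98.4]), array([58. , 58.2]), 5.6)
cap 853 ((493.49884033203125, 283.3449401855469), 25.02643394470215) [0.4934825  0.28361675 0.12932989]
bottle 0.012 175 (array([476.5, 290.4]), array([81.7, 45.2]), -23.0)
bottle 0.07 261 (array([493.3, 283.3]), array([54.3, 55.3]), 19.5)
bottle 0.01 465 (array([493.5, 283.1]), array([61.1, 62. ]), 19.2)
side plate 1211 (array([481.4, 100.1]), array([128.3, 170.1]), 6.1)
rim 556 (array([481.5,  99.3]), array([ 86.6, 142.5]), 6.7)
seat (array([482.9,  85.3]), array([55.1, 33.1]), 9.5)
cap 542 ((494.050048828125, 282.7139587402344), 27.432086944580078) [0.49495387 0.28549069 0.12987008]
bottle 0.012 415 (array([495. , 285.5]), array([61.6, 62. ]), 19.6)
bottle 0.07 350 (array([494.6, 286.7]), array([54.4, 52.3]), 19.9)
bottle 0.01 1510 (array([495. , 285.5]), array([61.6, 62. ]), 19.6)
all 0.008 (array([494.3, 284.4]), array([63.4, 63.7]), 19.6)
all 0.062 (array([494.3, 284.1]), array([56.8, 57.1]), 19.6)
all 0.008 (array([494.3, 284.4]), array([63.4, 63.7]), 19.6)
allplate (array([482.1,  98.5]), array([177.2, 216.3]), 0.2)
```

View pics/crop.png

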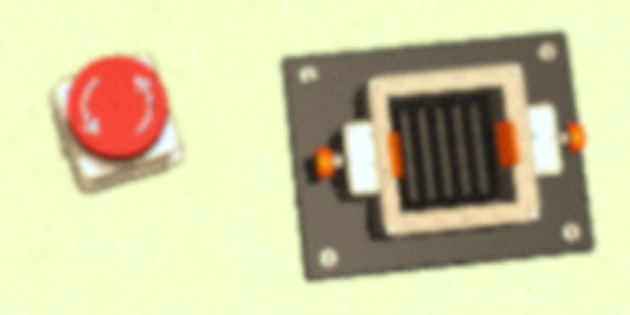

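The crop shows the cap at about (118,107) and the well centre at about (455,150), which matches the depth fits. The bottle is at (0.494, 0.284) with yaw 19.6°, and the holder is at (0.4812, 0.0995) with yaw 6.1°. I'll grip with the tool's x axis at yaw 109.6°.

Call:
servo_tool:
  commands:
    - [[0,0,0],-7.1]
    - [[0,0,0],-7.1]
    - [[0,0,0],-7.1]
    - [[0,0,0],-7.1]
    - [[0,0,0],-7.1]
    - [[0,0,0],-7.1]
    - [[0,0,0],-7.1]
    - [[0,0,0],-7.1]
    - [[0,0,0],-7.1]
    - [[0,0,0],-7.1]
    - [[0,0,0],-7.1]
    - [[0,0,0],-7.1]
  gripper: 0.085

```text
time_s: 2.0
eef_pos: [0.264, -0.6212, 0.2423]
ee_rot: [1.834, 2.551, 0.0]
wrist_force: [0.2, -0.6, -0.2]
grip_width: 0.0849
gripper_force: 0.0
```

Call:
servo_tool:
  commands:
    - [[0.023,0.0285,0],0]
    - [[0.023,0.0285,0],0]
    - [[0.023,0.0285,0],0]
    - [[0.023,0.0285,0],0]
    - [[0.023,0.0285,0],0]
    - [[0.023,0.0285,0],0]
    - [[0.023,0.0285,0],0]
    - [[0.023,0.0285,0],0]
    - [[0.023,0.0285,0],0]
    - [[0.023,0.0285,0],0]
    - [[0.023,0.0285,0],0]
    - [[0.023,0.0285,0],0]

```text
time_s: 3.0
eef_pos: [0.5033, -0.2505, 0.2427]
ee_rot: [1.841, 2.544, 0.0]
wrist_force: [0.3, -1.0, -0.5]
grip_width: 0.0849
gripper_force: 0.0
```

Call:
servo_tool:
  commands:
    - [[0.036,0.012,0],0]
    - [[0.036,0.012,0],0]
    - [[0.036,0.012,0],0]
    - [[0.036,0.012,0],0]
    - [[0.036,0.012,0],0]
    - [[0.036,0.012,0],0]
    - [[0.036,0.012,0],0]
    - [[0.036,0.012,0],0]
    - [[0.036,0.012,0],0]
    - [[0.036,0.012,0],0]
    - [[0.036,0.012,0],0]
    - [[0.036,0.012,0],0]

```text
time_s: 4.0
eef_pos: [0.5039, 0.2052, 0.2427]
ee_rot: [1.841, 2.545, 0.001]
wrist_force: [0.7, 0.8, 0.2]
grip_width: 0.0849
gripper_force: 0.0
```

```bash
cat >> h.py <<'E'
from scipy.spatial.transform import Rotation as Ro
def togo(x,y,z,yaw):
    s=manip.get_state();R=Ro.from_rotvec(s['ee_rot']).as_matrix()
    d=R.T@(np.array([x,y,z])-s['eef_pos']);yw=np.degrees(np.arctan2(R[1,0],R[0,0]))
    print('t',round(s['time_s'],2),'pos',np.round(s['eef_pos'],4),'yaw',round(yw,2),'tool z',np.round(R[:,2],3),'shift(now axes)mm',np.round(d*1000,1),'turn',round(yw-yaw,2),'F',np.round(s['wrist_force'],1),'M',np.round(s['moment'],2),'w',round(s['grip_width'],4),'gf',round(s['gripper_force'],1),'q',np.round(s['joint_pos'],2))
E
python3 -c "
from h import *
togo(.494,.284,.106,109.6)"
```

```text
t 4.0 pos [0.5039 0.2052 0.2427] yaw 108.23 tool z [ 0.001  0.    -1.   ] shift(now axes)mm [ 78.   15.1 136.7] turn -1.37 F [0.7 0.8 0.2] M [ 0.   -0.05 -0.03] w 0.0849 gf 0.0 q [ 0.2  -0.    1.9  -0.    1.24 -0.12]
```

Call:
servo_tool:
  commands:
    - [[0.026,0.005,0.0],-1.4]
    - [[0.026,0.005,0],0]
    - [[0.026,0.005,0.02],0]
    - [[0,0,0.02],0]
    - [[0,0,0],0]
    - [[0,0,0],0]

```text
time_s: 4.5
eef_pos: [0.4919, 0.2817, 0.2011]
ee_rot: [-1.809, -2.567, 0.004]
wrist_force: [-1.3, 0.2, 1.2]
grip_width: 0.0853
gripper_force: 0.0
```

```bash
python3 -c "
from h import *
togo(.494,.284,.106,109.6)"
```

```text
t 4.5 pos [0.4919 0.2817 0.2011] yaw 109.66 tool z [-0.003 -0.001 -1.   ] shift(now axes)mm [ 1.5  3.1 95.1] turn 0.06 F [-1.3  0.2  1.2] M [0.03 0.02 0.02] w 0.0853 gf 0.0 q [ 0.34  0.09  1.88 -0.    1.17 -0.  ]
```

Call:
servo_tool:
  commands:
    - [[0.0015,0.003,0.019],0]
    - [[0,0,0.019],0]
    - [[0,0,0.019],0]
    - [[0,0,0.019],0]
    - [[0,0,0.013],0]
    - [[0,0,0.006],0]
    - [[0,0,0],0]
    - [[0,0,0],0]

```text
time_s: 5.17
eef_pos: [0.496, 0.2842, 0.1084]
ee_rot: [1.811, 2.566, 0.002]
wrist_force: [1.1, -0.1, -0.3]
grip_width: 0.0853
gripper_force: 0.0
```

Call:
servo_tool:
  commands:
    - [[0,0,0],0]
    - [[0,0,0],0]
    - [[0,0,0],0]
    - [[0,0,0],0]
    - [[0,0,0],0]
    - [[0,0,0],0]
    - [[0,0,0],0]
    - [[0,0,0],0]
  gripper: 0.03

```text
time_s: 5.83
eef_pos: [0.4956, 0.2845, 0.108]
ee_rot: [1.81, 2.567, 0.002]
wrist_force: [-1.0, -1.3, 5.5]
grip_width: 0.0501
gripper_force: 61.9
```

```bash
python3 - <<'E'
from h import *
togo(.494,.284,.15,109.6)
im,d=manip.camera('side');cv2.imwrite('pics/g.png',cv2.resize(im[150:350,250:480,::-1],None,fx=3,fy=3))
E
```

```text
t 5.83 pos [0.4956 0.2845 0.108 ] yaw 109.62 tool z [ 0.001  0.    -1.   ] shift(now axes)mm [  0.1  -1.6 -42. ] turn 0.02 F [-1.  -1.3  5.5] M [-0.05  0.22 -0.01] w 0.0501 gf 61.9 q [0.34 0.21 1.93 0.   1.   0.  ]
```

View pics/g.png

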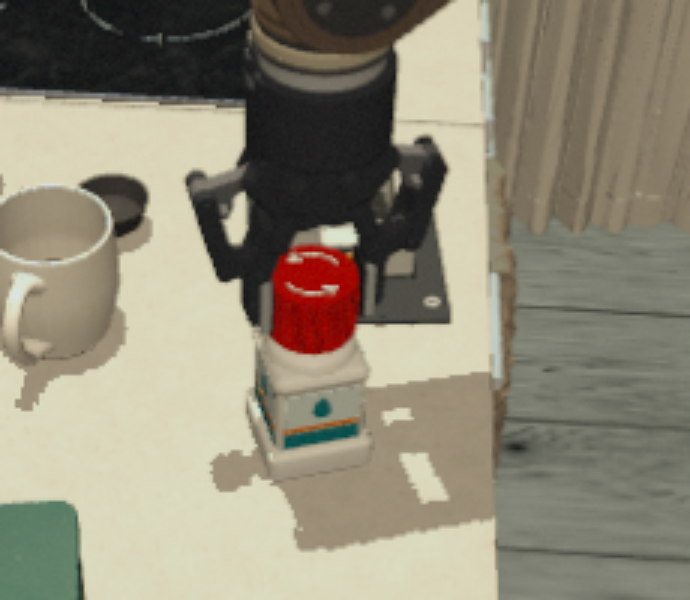

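The cap is gripped squarely at (313,300) in the crop and the bottle is upright. Next I lift it and carry it to the holder.

Call:
servo_tool:
  commands:
    - [[0,0,-0.01],0]
    - [[0,0,-0.02],0]
    - [[0,0,-0.02],0]
    - [[0,0,-0.02],0]
    - [[0,0,-0.015],0]
    - [[0,0,0],0]

```text
time_s: 6.38
eef_pos: [0.4966, 0.2849, 0.1954]
ee_rot: [1.809, 2.565, 0.007]
wrist_force: [1.0, 1.2, -1.8]
grip_width: 0.0501
gripper_force: 63.9
```

Call:
servo_tool:
  commands:
    - [[-0.012,-0.005,0],0]
    - [[-0.02,-0.009,0],0]
    - [[-0.025,-0.011,0],0]
    - [[-0.025,-0.0115,0],0]
    - [[-0.025,-0.0115,0],0]
    - [[-0.025,-0.011,0],0]
    - [[-0.02,-0.009,0],0]
    - [[-0.0175,-0.008,0],0]
    - [[0,0,0],4.5]
    - [[0,0,0],4.5]
    - [[0,0,0],4.5]
    - [[0,0,0],0]

```text
time_s: 7.38
eef_pos: [0.4788, 0.0982, 0.1898]
ee_rot: [-2.1, -2.332, 0.005]
wrist_force: [-0.8, -0.9, -3.3]
grip_width: 0.0499
gripper_force: 63.8
```

```bash
python3 - <<'E'
from h import *
togo(.4812,.0995,.188,96.1)
def rect(P):
    r=cv2.minAreaRect((P[:,:2]*1000).astype(np.float32));return len(P),np.round(r[0],1),np.round(r[1],1),round(((r[2]+45)%90)-45,1)
vis=[]
for c in('top','side'):
    im,d=manip.camera(c)
    P=world(c,d,np.ones((480,640),bool))
    for lo,hi in((.088,.105),(.145,.16)):
        q=P[(np.hypot(P[:,0]-.4812,P[:,1]-.0995)<.055)&(P[:,2]>lo)&(P[:,2]<hi)]
        print(c,lo,rect(q) if len(q)>4 else len(q))
    for t in ('bottle',):
        for r in manip.silhouettes(t,c)[:1]:
            X=world(c,d,r['region']);print(r['confidence'],rect(X),np.percentile(X[:,2],[2,98]))
    vis.append(cv2.resize(im[190:360,330:500] if c=='top' else im[100:300,270:470],(400,400)))
cv2.imwrite('pics/h.png',np.hstack(vis)[:,:,::-1])
E
```

```text
t 7.38 pos [0.4788 0.0982 0.1898] yaw 95.99 tool z [-0.005 -0.    -1.   ] shift(now axes)mm [1.  2.6 1.7] turn -0.11 F [-0.8 -0.9 -3.3] M [ 0.04 -0.03  0.01] w 0.0499 gf 63.8 q [-0.01 -0.08  2.07 -0.    1.15 -0.11]
top 0.088 (272, array([469.6, 116.5]), array([69.4, 35.9]), 30.7)
top 0.145 (278, array([476. , 113.1]), array([56.2, 25. ]), 3.8)
0.98 (889, array([477.5, 106.7]), array([69.4, 46.4]), 10.9) [0.02773358 0.17803439]
side 0.088 (341, array([477.3, 101.9]), array([62.6, 62.1]), 3.6)
side 0.145 (277, array([478.1, 103.4]), array([56.8, 50.9]), 2.7)
0.63 (1456, array([476.2, -13.7]), array([ 74.8, 294.2]), 2.2) [0.08444578 0.16913728]
```

View pics/h.png

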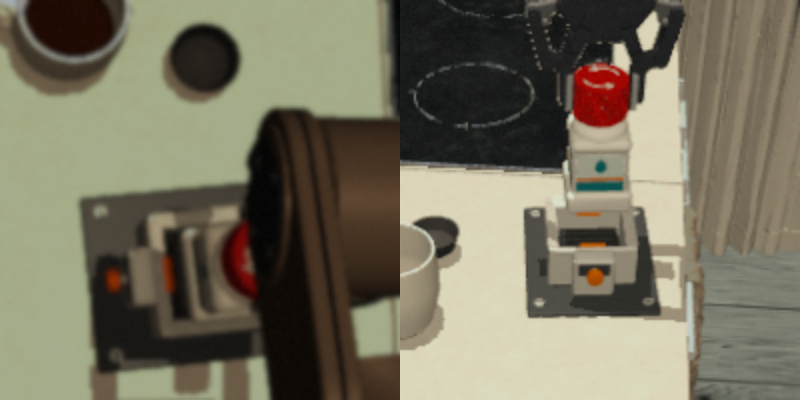

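The left half (top camera) is mostly hidden by the arm. The right half (side camera) shows the bottle upright at about (600,150), just above the well at about (590,240). I'll settle the pose with a small correction and re-measure the faces precisely.

Call:
servo_tool:
  commands:
    - [[-0.0025,0.003,0],0]
    - [[0,0,0],0]
    - [[0,0,0],0]
    - [[0,0,0],0]

```text
time_s: 7.92
eef_pos: [0.4838, 0.0969, 0.1923]
ee_rot: [-2.099, -2.337, 0.0]
wrist_force: [0.0, -0.1, -1.4]
grip_width: 0.0499
gripper_force: 63.9
```

```bash
cat > m.py <<'E'
from h import *
togo(.4812,.0995,.188,96.1)
im,d=manip.camera('side');P=world('side',d,np.ones((480,640),bool))
P0=world('side',np.load('side0.npz')['d'],np.ones((480,640),bool))
zo=manip.get_state()['eef_pos'][2]-.108
def faces(P,c,yaw,zr,h,nm):
    a=np.radians(yaw);e=np.array([[np.cos(a),np.sin(a)],[-np.sin(a),np.cos(a)]])
    q=P[(P[:,2]>zr[0])&(P[:,2]<zr[1])&(np.hypot(*(P[:,:2]-c).T)<.05)]
    l=(q[:,:2]-c)@e.T
    f=(abs(l[:,1]-h)<.005)&(abs(l[:,0])<h-.003)   # front face, +y
    if f.sum()<8: print(nm,'few');return
    x,y=l[f].T
    for _ in range(3):
        k=np.polyfit(x,y,1);r=abs(y-np.polyval(k,x));x,y=x[r<.0015],y[r<.0015]
    g=(abs(l[:,1])<h-.002)
    print(nm,'n',len(x),'yaw',round(yaw+np.degrees(np.arctan(k[0])),2),'y off of axis mm',round((k[1]-h)*1000,2),'x extent mm',np.round(np.percentile(l[:,0],[1,99])*1000,1))
faces(P0,np.array([.494,.284]),19.6,(.007,.021),.031,'pick foot')
faces(P0,np.array([.494,.284]),19.6,(.024,.063),.026,'pick panel')
faces(P0,np.array([.494,.284]),19.6,(.065,.077),.028,'pick should')
b=np.array([.4812,.0995])
faces(P,b,6.1,(.007+zo,.021+zo),.031,'foot')
faces(P,b,6.1,(.024+zo,.063+zo),.026,'panel')
faces(P,b,6.1,(.065+zo,.077+zo),.028,'should')
E
python3 m.py
```

```text
t 7.92 pos [0.4838 0.0969 0.1923] yaw 96.14 tool z [-0.  0. -1.] shift(now axes)mm [ 2.8 -2.3  4.3] turn 0.04 F [ 0.  -0.1 -1.4] M [0.03 0.01 0.05] w 0.0499 gf 63.9 q [-0.01 -0.07  2.06  0.    1.15 -0.12]
pick foot n 150 yaw 19.83 y off of axis mm -1.61 x extent mm [-28.4  32. ]
pick panel n 338 yaw 19.81 y off of axis mm -1.2 x extent mm [-25.1  27.8]
pick should n 98 yaw 19.25 y off of axis mm -2.77 x extent mm [-25.7  28.5]
foot n 91 yaw 6.16 y off of axis mm -3.93 x extent mm [-29.5  32.2]
panel n 242 yaw 6.71 y off of axis mm -3.64 x extent mm [-25.4  27.8]
should n 50 yaw 5.68 y off of axis mm -4.04 x extent mm [-26.5  28.9]
```

Call:
servo_tool:
  commands:
    - [[0.0026,-0.0015,0],0]
    - [[0,0,0.01],0]
    - [[0,0,0.012],0]
    - [[0,0,0.01],0]
    - [[0,0,0.006],0]
    - [[0,0,0],0]
    - [[0,0,0],0]
    - [[0,0,0],0]

```text
time_s: 8.63
eef_pos: [0.4822, 0.0993, 0.1545]
ee_rot: [2.1, 2.337, 0.0]
wrist_force: [-0.3, 0.1, -2.6]
grip_width: 0.05
gripper_force: 63.9
```

```bash
sed -i 's/.4812,.0995,.188/.482,.0993,.14/' m.py; python3 m.py
```

```text
t 8.63 pos [0.4822 0.0993 0.1545] yaw 96.12 tool z [ 0. -0. -1.] shift(now axes)mm [ 0.  -0.2 14.5] turn 0.02 F [-0.3  0.1 -2.6] M [-0.01 -0.02  0.03] w 0.05 gf 63.9 q [-0.   -0.03  2.09 -0.    1.07 -0.11]
pick foot n 150 yaw 19.83 y off of axis mm -1.61 x extent mm [-28.4  32. ]
pick panel n 338 yaw 19.81 y off of axis mm -1.2 x extent mm [-25.1  27.8]
pick should n 98 yaw 19.25 y off of axis mm -2.77 x extent mm [-25.7  28.5]
foot n 100 yaw 5.85 y off of axis mm -2.0 x extent mm [-30.1  30.7]
panel n 239 yaw 5.1 y off of axis mm -1.41 x extent mm [-26.2  26.5]
should n 75 yaw 6.83 y off of axis mm -2.55 x extent mm [-27.6  27.7]
```

Call:
servo_tool:
  commands:
    - [[0,0,0.006],0]
    - [[0,0,0.006],0]
    - [[0,0,0.003],0]
    - [[0,0,0],0]
    - [[0,0,0],0]

```text
time_s: 9.1
eef_pos: [0.4817, 0.0993, 0.1387]
ee_rot: [-2.099, -2.336, 0.001]
wrist_force: [0.3, 1.1, -3.3]
grip_width: 0.0497
gripper_force: 64.0
```

Call:
servo_tool:
  commands:
    - [[0,0,0.003],0]
    - [[0,0,0.003],0]
    - [[0,0,0.002],0]
    - [[0,0,0],0]
    - [[0,0,0],0]

```text
time_s: 9.52
eef_pos: [0.4816, 0.0994, 0.1308]
ee_rot: [-2.099, -2.336, 0.001]
wrist_force: [0.5, 0.2, -3.3]
grip_width: 0.0496
gripper_force: 64.0
```

```bash
python3 m.py; python3 - <<'E'
from h import *
im,d=manip.camera('side');cv2.imwrite('pics/i.png',cv2.resize(im[150:260,300:430,::-1],None,fx=4.5,fy=4.5,interpolation=2))
E
```

```text
t 9.52 pos [0.4816 0.0994 0.1308] yaw 96.12 tool z [-0.001  0.    -1.   ] shift(now axes)mm [-0.1  0.4 -9.2] turn 0.02 F [ 0.5  0.2 -3.3] M [ 0.04 -0.16  0.  ] w 0.0496 gf 64.0 q [-0.    0.01  2.11  0.    1.03 -0.11]
pick foot n 150 yaw 19.83 y off of axis mm -1.61 x extent mm [-28.4  32. ]
pick panel n 338 yaw 19.81 y off of axis mm -1.2 x extent mm [-25.1  27.8]
pick should n 98 yaw 19.25 y off of axis mm -2.77 x extent mm [-25.7  28.5]
foot few
panel n 252 yaw 6.55 y off of axis mm -0.96 x extent mm [-42.   42.8]
should n 74 yaw 6.18 y off of axis mm -2.43 x extent mm [-27.9  27.6]
```

View pics/i.png

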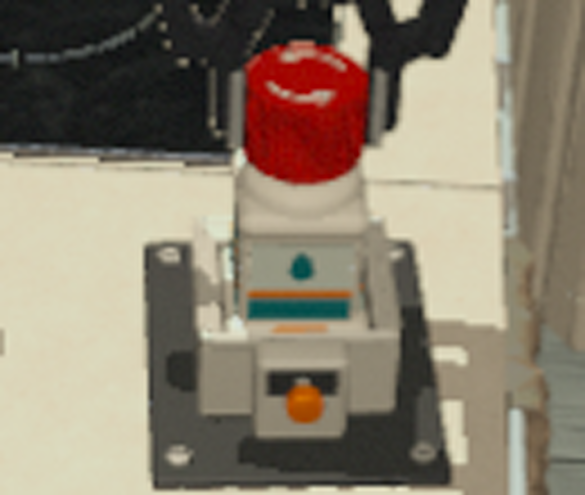

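The bottle stands in the well with its label panel at (300,280) and the orange catch at (300,330) just above its foot. I'll keep pressing.

Call:
servo_tool:
  commands:
    - [[0,0,0.003],0]
    - [[0,0,0.003],0]
    - [[0,0,0.002],0]
    - [[0,0,0],0]
    - [[0,0,0],0]

```text
time_s: 10.03
eef_pos: [0.4827, 0.0995, 0.1241]
ee_rot: [2.099, 2.336, 0.002]
wrist_force: [0.6, 1.4, 2.9]
grip_width: 0.0499
gripper_force: 64.6
```

Call:
servo_tool:
  commands:
    - [[0,0,0.002],0]
    - [[0,0,0.002],0]
    - [[0,0,0.002],0]
    - [[0,0,0],0]
    - [[0,0,0],0]

```text
time_s: 10.45
eef_pos: [0.4827, 0.0992, 0.118]
ee_rot: [2.099, 2.336, 0.001]
wrist_force: [-0.6, -0.2, 5.9]
grip_width: 0.05
gripper_force: 64.7
```

Call:
servo_tool:
  commands:
    - [[0,0,0.002],0]
    - [[0,0,0.002],0]
    - [[0,0,0.001],0]
    - [[0,0,0],0]
    - [[0,0,0],0]

```text
time_s: 10.87
eef_pos: [0.483, 0.0992, 0.1141]
ee_rot: [2.098, 2.336, 0.002]
wrist_force: [-3.5, 1.0, 11.2]
grip_width: 0.0499
gripper_force: 65.5
```

Call:
servo_tool:
  commands:
    - [[0,0,0.001],0]
    - [[0,0,0.001],0]
    - [[0,0,0.001],0]
    - [[0,0,0],0]
    - [[0,0,0],0]

```text
time_s: 11.28
eef_pos: [0.4841, 0.0992, 0.1139]
ee_rot: [2.097, 2.335, 0.002]
wrist_force: [-5.4, 0.1, 22.8]
grip_width: 0.05
gripper_force: 66.9
```

```bash
python3 - <<'E'
from h import *
togo(.482,.0993,.1135,96.1)
im,d=manip.camera('side');cv2.imwrite('pics/j.png',cv2.resize(im[150:260,300:430,::-1],None,fx=4.5,fy=4.5,interpolation=2))
P=world('side',d,np.ones((480,640),bool))
P0=world('side',np.load('side0.npz')['d'],np.ones((480,640),bool))
def prof(P,c,yaw):
    a=np.radians(yaw);e=np.array([[np.cos(a),np.sin(a)],[-np.sin(a),np.cos(a)]]);l=(P[:,:2]-c)@e.T
    t=P[(np.hypot(*l.T)<.018)&(P[:,2]>.12)][:,2]
    s=P[(abs(l[:,0])<.022)&(l[:,1]>.021)&(l[:,1]<.026)&(P[:,2]>.068)&(P[:,2]<.105)][:,2]
    print('cap top',np.median(t).round(4),'shoulder',len(s),np.percentile(s,[10,50,90]).round(4))
prof(P0,np.array([.4955,.2843]),19.7);prof(P,np.array([.4825,.0993]),6.1)
E
```

```text
t 11.28 pos [0.4841 0.0992 0.1139] yaw 96.15 tool z [ 0.003 -0.001 -1.   ] shift(now axes)mm [ 0.3 -2.   0.4] turn 0.05 F [-5.4  0.1 22.8] M [0.04 1.17 0.05] w 0.05 gf 66.9 q [-0.    0.03  2.12 -0.    0.99 -0.11]
cap top 0.1303 shoulder 204 [0.0732 0.0794 0.1013]
cap top 0.1897 shoulder 192 [0.0712 0.0871 0.0995]
```

View pics/j.png

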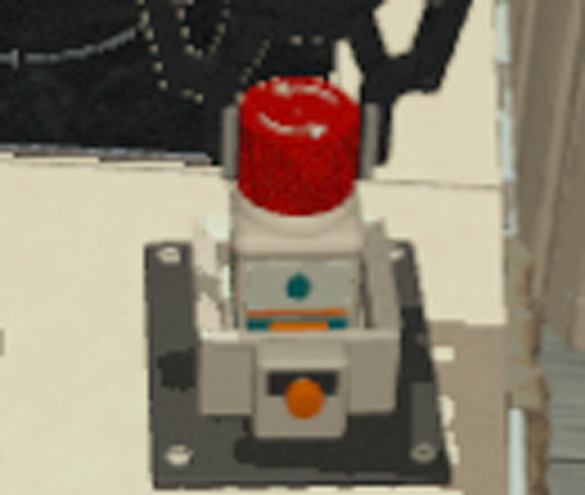

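The cap moved about 33 px between the two crops and the shoulder about 21 px, so the bottle went down about 10.5 mm and the cap was pressed about 6.5 mm. That puts the seat home, and the catch at (300,325) is over the foot. Next I twist anticlockwise while pressing.

Call:
servo_tool:
  commands:
    - [[0,-0.001,0],0]
    - [[0,0,0],-5]
    - [[0,0,0],-5]
    - [[0,0,0],-5]
    - [[0,0,0],-5]
    - [[0,0,0],-5]
    - [[0,0,0],-5]
    - [[0,0,0],0]

```text
time_s: 12.0
eef_pos: [0.4837, 0.0998, 0.1139]
ee_rot: [1.418, 2.798, 0.006]
wrist_force: [-3.7, 3.4, 20.7]
grip_width: 0.0501
gripper_force: 66.5
```

```bash
python3 -c "
from h import *
togo(.4825,.0993,.1135,157)"
```

```text
t 12.0 pos [0.4837 0.0998 0.1139] yaw 126.25 tool z [ 0.005  0.001 -1.   ] shift(now axes)mm [ 0.3 -1.3  0.4] turn -30.75 F [-3.7  3.4 20.7] M [0.43 0.8  0.  ] w 0.0501 gf 66.5 q [-0.    0.03  2.12  0.    0.99 -0.64]
```

Call:
servo_tool:
  commands:
    - [[0,0,0],-5]
    - [[0,0,0],-5]
    - [[0,0,0],-5]
    - [[0,0,0],-5]
    - [[0,0,0],-5]
    - [[0,0,0],-5]
    - [[0,0,0],-2]
    - [[0,0,0],0]
    - [[0,0,0],0]

```text
time_s: 12.75
eef_pos: [0.4832, 0.0995, 0.1139]
ee_rot: [0.596, 3.081, 0.002]
wrist_force: [-5.0, 2.4, 21.4]
grip_width: 0.0502
gripper_force: 66.7
```

```bash
python3 - <<'E'
from h import *
togo(.4825,.0993,.1135,157)
im,d=manip.camera('side');cv2.imwrite('pics/k.png',cv2.resize(im[150:260,300:430,::-1],None,fx=4.5,fy=4.5,interpolation=2))
E
```

```text
t 12.75 pos [0.4832 0.0995 0.1139] yaw 158.1 tool z [ 0.004  0.    -1.   ] shift(now axes)mm [ 0.5 -0.5  0.4] turn 1.1 F [-5.   2.4 21.4] M [ 0.3   1.09 -0.06] w 0.0502 gf 66.7 q [-0.    0.03  2.12  0.    0.99 -1.19]
```

View pics/k.png

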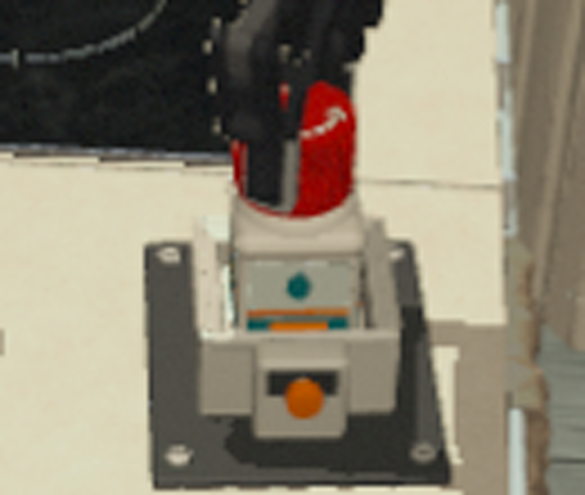

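The cap has turned with the gripper and its arrow is now at (330,115). The bottle and label have not moved. Lifting gently.

Call:
servo_tool:
  commands:
    - [[0,0,-0.003],0]
    - [[0,0,-0.003],0]
    - [[0,0,-0.003],0]
    - [[0,0,-0.003],0]
    - [[0,0,-0.003],0]
    - [[0,0,0],0]

```text
time_s: 13.3
eef_pos: [0.4802, 0.099, 0.1238]
ee_rot: [-0.595, -3.083, 0.002]
wrist_force: [-0.3, 0.1, -0.8]
grip_width: 0.0498
gripper_force: 64.3
```

Call:
servo_tool:
  commands:
    - [[0,0,-0.003],0]
    - [[0,0,-0.005],0]
    - [[0,0,-0.008],0]
    - [[0,0,-0.012],0]
    - [[0,0,-0.015],0]
    - [[0,0,-0.015],0]
    - [[0,0,-0.013],0]
    - [[0,0,-0.01],0]
    - [[0,0,-0.005],0]
    - [[0,0,0],0]
    - [[0,0,0],0]
    - [[0,0,0],0]

```text
time_s: 14.3
eef_pos: [0.4804, 0.0992, 0.2094]
ee_rot: [-0.596, -3.083, 0.001]
wrist_force: [0.0, 0.6, -0.7]
grip_width: 0.0502
gripper_force: 64.2
```

```bash
python3 - <<'E'
from h import *
togo(.4825,.0993,.21,157)
im,d=manip.camera('side');cv2.imwrite('pics/l.png',cv2.resize(im[90:270,280:450,::-1],None,fx=3.3,fy=3.3,interpolation=2))
E
```

```text
t 14.3 pos [0.4804 0.0992 0.2094] yaw 158.12 tool z [-0.002 -0.    -1.   ] shift(now axes)mm [-1.9  0.9 -0.6] turn 1.12 F [ 0.   0.6 -0.7] M [0.02 0.02 0.  ] w 0.0502 gf 64.2 q [-0.   -0.1   2.05 -0.    1.19 -1.19]
```

View pics/l.png

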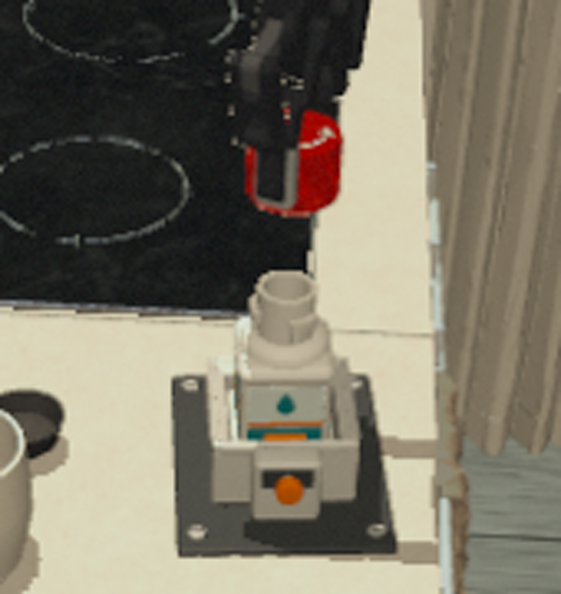

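The cap is off, held level at (293,165) above the open mouth at (287,285). The bottle is still caught in the holder. Handing in.

```bash
python3 -c "
from plant import manip
print(manip.hand_in())"
```

```text
the job is handed in; nothing more can be done
None
```

I handed the job in at about 14.4 s: the bottle is caught in the holder, and the gripper holds the cap level and still about 6 cm above the open mouth; the hand-in returned no verdict.

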